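Show where the balance tube goes in a mini centrifuge

ROBOT

A 6-joint arm with a two-finger parallel gripper is mounted at the origin on a cart in front of the work surface, level with it; the furniture and walls round the work are solid. World frame = base frame: x ahead of the robot, y to its left, z up, the work surface at z = 0. Lengths are in m, angles in rad, forces in N, time in s.
With the tool pointing down it reaches from about 0.3 to 0.775 m from the base axis. Payload 14.6 kg.
Tool frame: the origin (TCP) lies at the very end of the fingers, on their centre line; the grasp point (between the pads) lies 19 mm behind it; z points along the fingers, y is the line along which they close (so a half turn about z gives the same grasp; the last joint's range is limited). The gripper opens to 94 mm and grips with 3 to 60 N. Pads are 16 mm wide; open, the fingers measure 119 mm over their backs; the gripper's body (75 mm by 177 mm) begins 78 mm behind the grasp point.
Start: joints at [-1.378, 0.3, 1.521, -0, 1.321, -0.067], TCP at [0.141, -0.532, 0.205] pointing down, gripper open.
Joint ranges: [-3.03, 3.03], [-0.79, 2.21], [0.23, 2.52], [-1.04, 4.18], [0, 3.07], [-2.55, 2.55]. Speed limits (rad/s): [2.22, 2.22, 2.57, 3.14, 3.14, 3.14].

INTERFACE

Orientations are given as [roll, pitch, yaw] about the fixed x, y, z axes, in that order (R = Rz(yaw) Ry(pitch) Rx(roll)).
In Python, from station import ctrl gives the robot as it stands.
- The arm moves only by the tool move_arm, never from a script. Its argument "increments" is a list of rows, each a list of 7 numbers: the opening, from 0 (shut) to 1 (fully open), then the shift along the tool's x, y, z in units of 50 mm (1.0 is 50 mm), then the turn, a rotation vector about the tool's x, y, z in rad. In form: [[claw, tx, ty, tz, rx, ry, rz], ...]. A call has 1 to 20 rows; each row shifts and turns the commanded pose from where the row before left it, along the tool's axes as they then stand; what a row does not reach is not made up. A row lasts 1/10 s, in which the tool goes at most 50 mm and 8.59 degrees, less where a joint would pass 70% of its speed; a pose out of reach is approached as far as the arm can. A call is refused whole if a number of a shift passes 1 or a number of a turn 0.15, either way. A call with a gripper value outside its range is refused whole. The fingers move at their own pace and stop on an object; "force" is the grip in N (left out, the last holds). Time passes only in rows, so rows that do not move let the fingers close. It gives the time, the measured TCP pose, the force, the opening and the grip force at its end, in the units of the state.
- ctrl.get_obs(): the state, without advancing time (a new reading comes with each control period).
- ctrl.camera(name): name is "scene" or "top" or "wrist"; returns a dict with "color" (480x640x3 uint8, blue, green, red), "K" (3x3 intrinsics, pixels), "distortion" ([k1, k2, p1, p2, k3] as OpenCV has them; the pictures are not rectified), "pose" (4x4, takes a point from camera to world coordinates); the wrist camera has in their place "tool_from_camera" (4x4, takes a point from camera to tool coordinates, whose origin is the TCP and whose axes are the flange's). Camera axes: x right, y down, z forward; pixel columns grow to the right and rows downward; lengths in m; the calibration is good to about 2 mm. A picture is of the moment at which its call begins: read the wrist's pose just before it. There is no depth.
- ctrl.hand_in(): hands the job in; it is judged then, once.
Trained networks look in a picture, given as the dict that the camera call returned (one of the last four; its "shot" number tells which), for a name from the list of things; names that differ only in an ending like _2 or _b are one class to them, and where a whole thing is asked for, a point or a joint stands for the part that bears it (a point fixed in the world has none). Each returns a list of dicts, best first, with "conf" (0 to 1); they miss things now and then, are a little off and sometimes report something else, mostly with a low value. They report only what shows in the picture. A call takes as long as a camera call.
- ctrl.cut_out(name, picture): "mask" (480x640 bool, what is visible of it) and "centre" ([row, column] in pixels, amid what is visible of it).
The state is a dict: "time_s": time; "qpos": joint angles; "joint_vel": joint speeds; "tau": joint torques, N m; "ee_pos": TCP position; "eef_rot": TCP orientation; "force": force on the tool from outside, world axes, zero at the start; "moment": the same for the moment, N m; "grip_width": finger opening in m; "grip_force": force on a finger pad.
Only numpy, scipy, OpenCV 4.12 (cv2) and the standard library are available. Lean on these libraries where they do the work, as an engineer would, in place of code of your own. Each camera call takes 0.05 s, during which the arm holds its last target. There are 200 camera calls.

TASK

The mini centrifuge must be balanced before its run: open it by pushing its half-raised clear lid all the way back to its stop. Then point from directly above, with the fingertips a centimetre or two over it, at the empty rotor place straight across the hub from the red-capped tube, so that a colleague sees where the balance tube goes; do not touch or turn the rotor. Keep pointing there for at least two seconds and finish still pointing, with everything else on the bench left alone.

Things in the scene. Friction and masses are not known exactly. Their poses are not given: they have to be found in the camera images.
- centrifuge_base (a point): Mini centrifuge: round white housing 140 mm across with a blue band, fixed on the bench, bowl rim 78 mm high. This point: underside, on the rotor's axis. Its x axis points from the front panel (with a red rocker switch) to the lid hinge at the back, z up; it stands turned roughly so that the front faces the robot.
- lid (a joint): Hinge of the centrifuge's clear dome lid, rad: 0 shut, 1.85 at its stop, leaning back past upright. Starts half-raised; its stiff hinge keeps it wherever it is left (about 1 N at the front tab moves it).
- lid_hinge (a point): On the lid's hinge axis, 71 mm behind the rotor axis and 78 mm above the bench. The axis is level, along the centrifuge's y axis. The lid reaches forward (-x of the centrifuge) from it when shut and swings up and back.
- lid_tab (a point): Middle of the front edge of the lid's blue finger tab, 151 mm from the hinge axis. Tab 44 mm wide, 20 mm deep, 5 mm thick; it is the lid's foremost part. The lid is a hollow dome 129 mm across whose hollow underside looks forward to the robot as it opens, so a fingertip in front of the tab's edge, reaching a little below it, can push it up and back.
- rotor (a joint): Angle of the six-place rotor about its upright axis, rad, counter-clockwise from above. It turns freely at a touch.
- hub (a point): Top centre of the rotor's aluminium hub, on its axis, 85 mm above the bench. Six grey sleeves stand round it on a circle of 34 mm radius, 60 degrees apart. Three hold microtubes: two blue-capped ones opposite each other, and one red-capped without a partner.
- red_tube (a point): Top of the red cap (14 mm wide) of the microtube that has no partner yet, about 94 mm above the bench.
- balance_slot (a point): Centre of the mouth of the empty sleeve straight across the hub from the red-capped tube, 34 mm from the rotor axis and 90 mm above the bench: the place to point at. The mouth is 18 mm wide and leans 35 degrees towards the hub; its upper lip and the tubes' caps reach at most 100 mm above the bench. What counts as pointing is where the middle between the finger pads stands, so keep the fingers upright over this mouth. Neighbouring sleeves are 34 mm away.
- microtube_rack: Orange microtube rack, 64 x 104 x 42 mm, loose, with a few tubes, origin at its underside; leave alone.
- spare_tube: Yellow-capped microtube, 38 mm long, standing in the orange rack, origin at its tip; the balance tube a colleague will load. Leave alone.
- pen: Black and white marker pen, 13 x 122 x 13 mm, lying loose, origin at its underside; leave alone.
- amber_dropper: Amber dropper bottle, 36 mm wide, 98 mm high, loose, origin at its underside; leave alone.
- tape: Roll of masking tape, 80 mm wide, 18 mm high, loose, origin at its underside; leave alone.

How it is judged:
On the way, in this order (a step that is already met when the one before it is completed fails the run):
1. the lid is pushed back to its stop (value of joint lid above 1.65 rad), for 0.2 s.
2. the fingertips point at the empty place across from the red-capped tube for two seconds (value of joint lid above 1.65 rad and horizontal distance between the grasp point and balance_slot below 0.016 m and z of the grasp point in the frame of balance_slot between 0.022 and 0.062 m), for 1.9 s.
At the end, for the whole second after the job is handed in: Lid open beyond 1.65 rad; rotor as it was found (within 6 mm at the sleeve); the point between the finger pads, 19 mm behind the tips, is within 16 mm sideways of the empty place across from the red-capped tube and 22 to 62 mm above its mouth (tips about 3 to 43 mm) (all of step 2 and distance of balance_slot from where it was at the start of the episode below 0.006 m); the robot touches nothing.
It fails at once if the rotor or a tube in it is touched by the robot (contact force between any of the fingers, the arm and rotor above 0.3 N).
It fails at once if the rotor is turned (distance of balance_slot from where it was at the start of the episode above 0.006 m).
It fails at once if the rack or the spare tube in it is moved or lifted (distance of any of microtube_rack, spare_tube from where it was at the start of the episode above 0.015 m).
It fails at once if the pen, dropper bottle or tape roll is moved or lifted (distance of any of pen, amber_dropper, tape from where it was at the start of the episode above 0.015 m).
It also fails if it takes over 45 s, if anything falls off the work surface, if the arm or the gripper's body presses on something with over 40 N, if the wrist force passes 120 N, or if a joint passes its speed limit or range.

## Working session

There is one attempt and no reset: what is moved stays moved. The work goes in short steps, Python scripts to look and compute and a tool call to move; the robot and the scene stay as the last step left them, time stands still between calls to the robot, and variables do not carry over. Pictures are saved under pics/ and viewed, at most 10 in all, crops included, and the job is handed in when it is done.

Besides the shell and the picture viewer there is one more tool, called after "Call:" as name(argument=value, ...), one argument or row to a line, values as JSON. move_arm: Moves the arm, as the interface text tells. Its arguments: {"type":"object","properties":{"increments":{"type":"array","items":{"type":"array","items":{"type":"number"}}},"force":{"type":"number"}},"required":["increments"]}

```bash
mkdir -p pics; cat > h.py <<'E'
import numpy as np, cv2
from station import ctrl
def ray(c,uv):
    p=cv2.undistortPoints(np.array([[uv]],float),c["K"],np.array(c["distortion"],float))[0,0]
    T=np.array(c["pose"]); d=T[:3,:3]@np.array([p[0],p[1],1.]); return T[:3,3],d/np.linalg.norm(d)
def at_z(c,uv,z):
    o,d=ray(c,uv); return o+d*(z-o[2])/d[2]
def tri(rs):
    A=sum(np.eye(3)-np.outer(d,d) for o,d in rs); b=sum((np.eye(3)-np.outer(d,d))@o for o,d in rs)
    return np.linalg.solve(A,b)
def proj(c,P):
    T=np.linalg.inv(np.array(c["pose"])); return cv2.projectPoints(np.array(P,float).reshape(-1,3),cv2.Rodrigues(T[:3,:3])[0],T[:3,3],np.array(c["K"],float),np.array(c["distortion"],float))[0][:,0]
E
python3 - <<'E'
from h import *
o=ctrl.get_obs(); print(o["time_s"],o["ee_pos"],o["eef_rot"])
for n in ("scene","top"):
    c=ctrl.camera(n); cv2.imwrite(f"pics/{n}0.png",c["color"]); print(n,np.round(c["pose"],3).tolist())
    for t in ("lid_tab","lid","hub","rotor","red_tube","balance_slot","centrifuge_base","pen","microtube_rack","amber_dropper","tape"):
        r=ctrl.cut_out(t,c)
        print(t,[(round(x["conf"],2),np.round(x["centre"]).tolist(),int(x["mask"].sum()),np.round(at_z(c,x["centre"][::-1],.09),3).tolist()) for x in r[:2]])
E
```

```text
0.0 [ 0.1412362  -0.53127076  0.20490086] [-3.14043656e+00 -8.63596886e-05  2.59760738e-01]
scene [[-0.858, -0.294, 0.422, 0.111], [-0.514, 0.482, -0.709, 0.597], [0.005, -0.825, -0.565, 0.647], [0.0, 0.0, 0.0, 1.0]]
lid_tab [(0.74, [166.0, 390.0], 2100, [0.542, -0.407, 0.09])]
lid [(0.62, [167.0, 387.0], 2156, [0.545, -0.4, 0.09])]
hub [(0.83, [206.0, 385.0], 1248, [0.478, -0.251, 0.09])]
rotor [(0.71, [208.0, 386.0], 1117, [0.474, -0.245, 0.09]), (0.59, [310.0, 241.0], 835, [0.53, 0.128, 0.09])]
red_tube [(0.83, [205.0, 385.0], 1207, [0.48, -0.254, 0.09])]
balance_slot [(0.59, [204.0, 385.0], 1134, [0.479, -0.255, 0.09])]
centrifuge_base [(0.56, [207.0, 386.0], 6070, [0.474, -0.249, 0.09])]
pen [(0.6, [388.0, 300.0], 623, [0.376, 0.206, 0.09]), (0.17, [205.0, 385.0], 1181, [0.479, -0.253, 0.09])]
microtube_rack [(0.81, [308.0, 320.0], 2548, [0.433, 0.064, 0.09])]
amber_dropper [(0.81, [310.0, 242.0], 848, [0.53, 0.126, 0.09])]
tape [(0.7, [241.0, 263.0], 934, [0.606, -0.033, 0.09]), (0.36, [205.0, 385.0], 1142, [0.478, -0.253, 0.09])]
top [[0.004, -0.993, 0.122, 0.424], [-1.0, -0.0
[... 159 characters left out ...]
632, [0.481, -0.275, 0.09])]
lid [(0.84, [265.0, 435.0], 2528, [0.517, -0.333, 0.09])]
hub [(0.85, [284.0, 401.0], 1745, [0.482, -0.268, 0.09])]
rotor [(0.9, [286.0, 404.0], 1648, [0.478, -0.274, 0.09])]
red_tube [(0.63, [285.0, 402.0], 1724, [0.479, -0.271, 0.09])]
balance_slot []
centrifuge_base [(0.71, [279.0, 413.0], 5805, [0.49, -0.291, 0.09])]
pen [(0.77, [316.0, 185.0], 409, [0.42, 0.129, 0.09]), (0.19, [196.0, 323.0], 885, [0.647, -0.124, 0.09])]
microtube_rack [(0.85, [287.0, 261.0], 1765, [0.475, -0.011, 0.09])]
amber_dropper [(0.67, [238.0, 222.0], 329, [0.565, 0.063, 0.09])]
tape [(0.74, [197.0, 326.0], 879, [0.645, -0.131, 0.09]), (0.6, [239.0, 219.0], 336, [0.565, 0.07, 0.09])]
```

```bash
python3 - <<'E'
import cv2
a=cv2.imread("pics/top0.png")[200:360,320:520]; b=cv2.imread("pics/scene0.png")[110:290,290:490]
a=cv2.resize(a,(800,640),interpolation=cv2.INTER_CUBIC)[:600]; cv2.imwrite("pics/t1.png",a)
cv2.imwrite("pics/s1.png",cv2.resize(b,(660,594),interpolation=cv2.INTER_CUBIC))
E
```

```text
(no output)
```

View pics/t1.png

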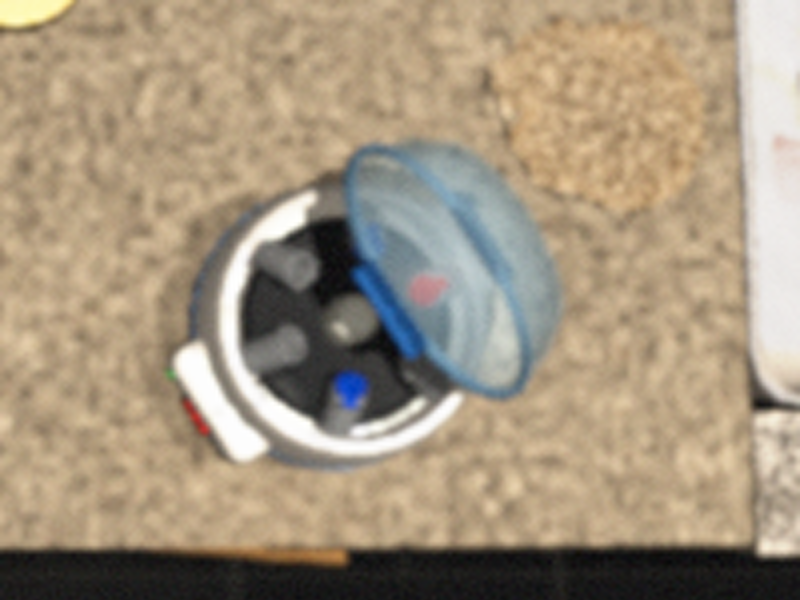

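View pics/s1.png

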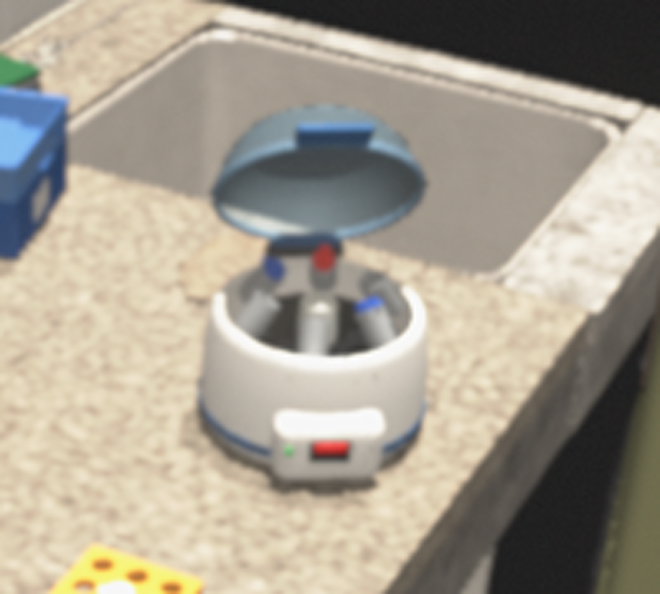

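View pics/top0.png

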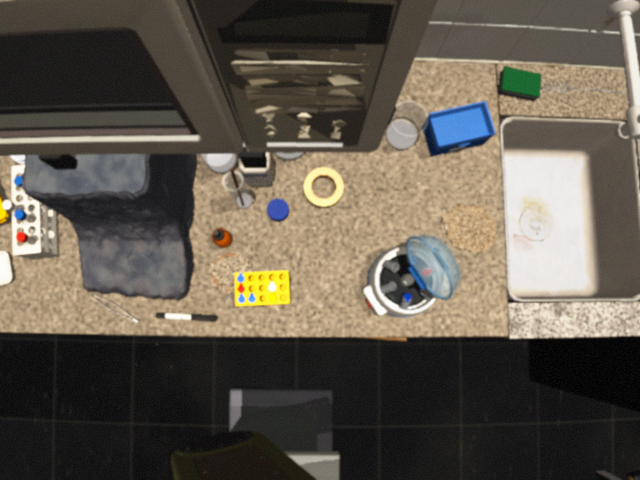

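The top crop shows the hub at (353,320), the red cap through the lid at (430,290), the visible blue cap at (352,388), the tab centred at (388,312), and an empty sleeve opposite red at about (275,345). The scene crop shows the hub at (320,308), the red cap at (324,258), the blue caps at (273,268) and (371,302), and the tab at (335,134). The sink lies to the right, and the cupboard overhead is to the left and behind.

```bash
python3 - <<'E'
from h import *
t=ctrl.camera("top"); s=ctrl.camera("scene")
T=lambda x,y:(320+x/4,200+y/4); S=lambda x,y:(290+x/3.3,110+y/3.3)
for n,a,b,z in (("hub",T(353,320),S(320,303),.085),("red",T(430,290),S(324,256),.094),("blue",T(352,386),S(371,302),.094),("blue2",T(373,238),S(273,266),.094),("tab",T(388,312),S(335,134),None),("switch",T(197,415),S(330,450),None)):
    p=tri([ray(t,a),ray(s,b)]); print(n,p.round(3), *( [at_z(t,a,z).round(3),at_z(s,b,z).round(3)] if z else []))
# rim circle via housing: project circle fits
H=tri([ray(t,T(353,320)),ray(s,S(320,303))])
for w in (-.6,-.5,-.4,-.3):
    d=np.array([np.cos(w),np.sin(w),0]); h=np.array([H[0],H[1],.078])+.071*d
    for th in (1.0,1.1,1.2,1.3):
        tab=h+.151*(-d*np.cos(th)+np.array([0,0,np.sin(th)]))
        print(w,th,tab.round(3),((proj(t,tab)[0]-[320,200])*4).round(),((proj(s,tab)[0]-[290,110])*3.3).round())
E
```

```text
hub [ 0.489 -0.285  0.078] [ 0.489 -0.283  0.085] [ 0.484 -0.274  0.085]
red [ 0.503 -0.319  0.089] [ 0.503 -0.318  0.094] [ 0.5   -0.312  0.094]
blue [ 0.457 -0.282  0.09 ] [ 0.458 -0.281  0.094] [ 0.453 -0.277  0.094]
blue2 [ 0.526 -0.293  0.088] [ 0.527 -0.292  0.094] [ 0.521 -0.284  0.094]
tab [ 0.485 -0.279  0.193]
switch [ 0.446 -0.217  0.027]
-0.6 1.0 [ 0.481 -0.279  0.205] [395. 322.] [344. 116.]
-0.6 1.1 [ 0.491 -0.286  0.213] [417. 294.] [333.  95.]
-0.6 1.2 [ 0.503 -0.294  0.219] [438. 265.] [321.  75.]
-0.6 1.3 [ 0.515 -0.302  0.223] [460. 235.] [309.  58.]
-0.5 1.0 [ 0.48  -0.28   0.205] [398. 323.] [345. 116.]
-0.5 1.1 [ 0.492 -0.286  0.213] [416. 294.] [332.  95.]
-0.5 1.2 [ 0.504 -0.293  0.219] [435. 263.] [319.  76.]
-0.5 1.3 [ 0.516 -0.3    0.223] [454. 231.] [304.  59.]
-0.4 1.0 [ 0.48  -0.281  0.205] [400. 324.] [347. 115.]
-0.4 1.1 [ 0.492 -0.286  0.213] [416. 294.] [332.  95.]
-0.4 1.2 [ 0.504 -0.291  0.219] [431. 261.] [316.  77.]
-0.4 1.3 [ 0.518 -0.297  0.223] [447. 228.] [300.  60.]
-0.3 1.0 [ 0.479 -0.282  0.205] [402. 325.] [348. 115.]
-0.3 1.1 [ 0.492 -0.286  0.213] [415. 293.] [332.  95.]
-0.3 1.2 [ 0.505 -0.29   0.219] [427. 260.] [314.  77.]
-0.3 1.3 [ 0.519 -0.294  0.223] [440. 225.] [296.  62.]
```

Call:
move_arm(
  increments=[
    [0, 0, 0, -0.8, 0, 0, 0],
    [0, 0, 0, -0.6, 0, 0, 0],
    [0, 0, 0, 0, 0, 0, -0.147],
    [0, 0, 0, 0, 0, 0, -0.147],
    [0, 0, 0, 0, 0, 0, -0.147],
    [0, 0, 0, 0, 0, 0, -0.147],
    [0, 0, 0, 0, 0, 0, -0.147],
    [0, 0, 0, 0, 0, 0, -0.147],
    [0, 0, 0, 0, 0, 0, -0.147],
    [0, 0, 0, 0, 0, 0, -0.147],
    [0, 0, 0, 0, 0, 0, -0.147],
    [0, 0, 0, 0, 0, 0, -0.147],
    [0, 0, 0, 0, 0, 0, -0.147],
    [0, 0, 0, 0, 0, 0, -0.147],
    [0, 0, 0, 0, 0, 0, -0.147],
    [0, 0, 0, 0, 0, 0, 0],
  ],
  force=10,
)

```text
time_s: 2.9
ee_pos: [0.1413, -0.5315, 0.2754]
eef_rot: [3.142, -0.0, 2.173]
force: [0.7, 0.5, 0.3]
grip_width: 0.0001
grip_force: 0.0
```

```bash
cat >> h.py <<'E'
from scipy.spatial.transform import Rotation as Ro
def TR():
    o=ctrl.get_obs(); T=np.eye(4); T[:3,:3]=Ro.from_euler("xyz",o["eef_rot"]).as_matrix(); T[:3,3]=o["ee_pos"]; return o,T
def delta(target):  # units of 50 mm in tool axes
    o,T=TR(); return (T[:3,:3].T@(np.array(target)-T[:3,3])/.05).round(2)
E
python3 - <<'E'
from h import *
o,T=TR(); print(o["time_s"],T.round(3),o["qpos"],o["grip_width"],delta((.43,-.20,.27)))
c=ctrl.camera("wrist"); print(np.round(c["tool_from_camera"],3))
E
```

```text
2.9 [[-0.567  0.824 -0.     0.141]
 [ 0.824  0.567  0.    -0.532]
 [ 0.     0.    -1.     0.275]
 [ 0.     0.     0.     1.   ]] [-1.37759828e+00  2.56490730e-01  1.41452918e+00 -8.18394253e-06
  1.47062383e+00 -1.98007564e+00] 0.00011655925638460969 [2.19 8.52 0.11]
[[ 0.001 -0.962 -0.272  0.079]
 [ 1.     0.001 -0.001 -0.   ]
 [ 0.001 -0.272  0.962 -0.179]
 [ 0.     0.     0.     1.   ]]
```

Call:
move_arm(
  increments=[
    [0, 0.22, 0.85, 0, 0, 0, 0],
    [0, 0.22, 0.85, 0, 0, 0, 0],
    [0, 0.22, 0.85, 0, 0, 0, 0],
    [0, 0.22, 0.85, 0, 0, 0, 0],
    [0, 0.22, 0.85, 0, 0, 0, 0],
    [0, 0.22, 0.85, 0, 0, 0, 0],
    [0, 0.22, 0.85, 0, 0, 0, 0],
    [0, 0.22, 0.85, 0, 0, 0, 0],
    [0, 0.22, 0.85, 0, 0, 0, 0],
    [0, 0.22, 0.85, 0, 0, 0, 0],
    [0, 0, 0, 0, 0, 0, 0],
    [0, 0, 0, 0, 0, 0, 0],
  ],
)

```text
time_s: 4.15
ee_pos: [0.4301, -0.2003, 0.2754]
eef_rot: [-3.141, -0.0, 2.169]
force: [-0.2, -0.7, 0.1]
grip_width: 0.0005
grip_force: 0.0
```

```bash
python3 - <<'E'
from h import *
o,T=TR(); print(o["time_s"],o["ee_pos"],o["eef_rot"])
c=ctrl.camera("wrist"); c["pose"]=T@np.array(c["tool_from_camera"])
hub=np.array([.488,-.281,.085]); d=np.array([np.cos(-.97),np.sin(-.97),0])
h=hub+.071*d; h[2]=.078
im=c["color"].copy()
for P in (hub,[.475,-.25,.09],*[h+.151*(-d*np.cos(t)+np.array([0,0,np.sin(t)])) for t in (.9,1.,1.1)]):
    u=proj(c,P)[0]; print(np.round(P,3),u.round())
    if abs(u).max()<2000: cv2.circle(im,tuple(int(v) for v in u),4,(0,255,0),1)
cv2.imwrite("pics/w1.png",im)
E
```

```text
4.15 [ 0.43011039 -0.20033713  0.27535575] [-3.14132189e+00 -1.44677894e-04  2.16929827e+00]
[ 0.488 -0.281  0.085] [322. 300.]
[ 0.475 -0.25   0.09 ] [328. 277.]
[ 0.475 -0.262  0.196] [323. 332.]
[ 0.482 -0.272  0.205] [323. 350.]
[ 0.489 -0.283  0.213] [323. 368.]
```

View pics/w1.png

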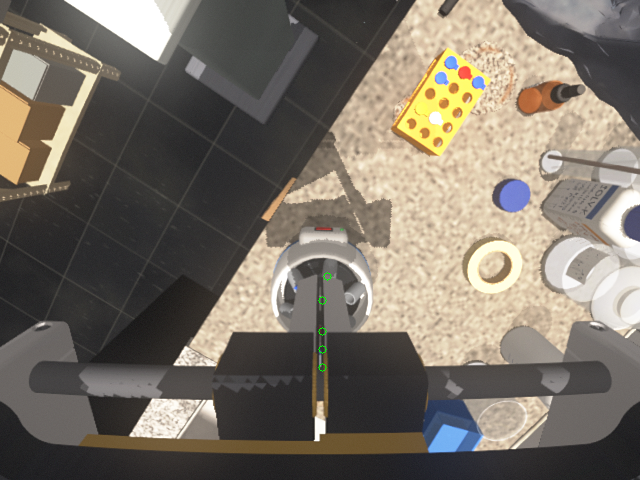

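The wrist view shows the front panel at (323,229) and the bowl centred near (322,285). Both agree with my hub and yaw; the fingers hide the rotor. Next I approach in front of the tab.

```bash
python3 - <<'E'
from h import *
print(delta((.457,-.235,.19)))
E
```

```text
[-0.87  0.07  1.71]
```

Call:
move_arm(
  increments=[
    [0, 0, 0.07, 0.85, 0, 0, 0],
    [0, -0.4, 0, 0.85, 0, 0, 0],
    [0, -0.47, 0, 0, 0, 0, 0],
    [0, -0.3, 0, 0, 0, 0, 0],
    [0, -0.2, 0, 0, 0, 0, 0],
    [0, -0.2, 0, 0, 0, 0, 0],
    [0, -0.2, 0, 0, 0, 0, 0],
    [0, -0.2, 0, 0, 0, 0, 0],
    [0, -0.2, 0, 0, 0, 0, 0],
    [0, -0.2, 0, 0, 0, 0, 0],
    [0, -0.2, 0, 0, 0, 0, 0],
    [0, -0.2, 0, 0, 0, 0, 0],
    [0, 0, 0, 0, 0, 0, 0],
  ],
)

```text
time_s: 5.5
ee_pos: [0.5115, -0.314, 0.1901]
eef_rot: [-3.141, -0.0, 2.17]
force: [0.9, 0.3, -0.5]
grip_width: 0.0003
grip_force: 0.0
```

```bash
python3 - <<'E'
from h import *
o,T=TR(); print(o["time_s"],o["ee_pos"],o["force"])
a=ctrl.camera("scene")["color"][80:260,290:490]; b=ctrl.camera("top")["color"][200:340,320:520]
cv2.imwrite("pics/p2.png",np.hstack([cv2.resize(a,(400,360)),cv2.resize(b,(400,280))[:, :] if 0 else cv2.copyMakeBorder(cv2.resize(b,(400,280)),0,80,0,0,cv2.BORDER_CONSTANT)]))
E
```

```text
5.5 [ 0.51147361 -0.31399764  0.19011564] [ 0.92990512  0.31221721 -0.50685689]
```

View pics/p2.png

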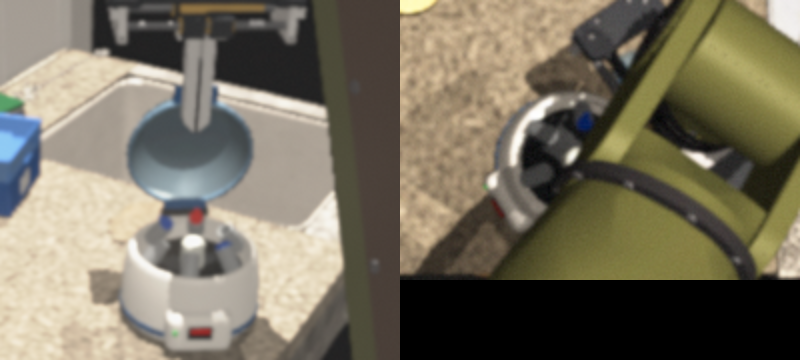

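The scene view shows the finger centred on the tab and pushing the lid to nearly upright. The rotor is untouched.

Call:
move_arm(
  increments=[
    [0, -0.2, 0, 0, 0, 0, 0],
    [0, -0.2, 0, 0, 0, 0, 0],
    [0, -0.2, 0, 0, 0, 0, 0],
    [0, -0.2, 0, 0, 0, 0, 0],
    [0, -0.2, 0, 0, 0, 0, 0],
    [0, -0.15, 0, 0, 0, 0, 0],
    [0, 0, 0, 0, 0, 0, 0],
    [0, 0, 0, 0, 0, 0, 0],
    [0, 0, 0, 0, 0, 0, 0],
  ],
)

```text
time_s: 6.5
ee_pos: [0.5434, -0.3604, 0.1906]
eef_rot: [3.142, 0.0, 2.171]
force: [-0.2, -0.1, 0.1]
grip_width: 0.0006
grip_force: 0.0
```

Call:
move_arm(
  increments=[
    [0, -0.1, 0, 0, 0, 0, 0],
    [0, -0.08, 0, 0, 0, 0, 0],
    [0, 0, 0, 0, 0, 0, 0],
    [0, 0, 0, 0, 0, 0, 0],
    [0, 0, 0, 0, 0, 0, 0],
  ],
)

```text
time_s: 7.0
ee_pos: [0.5478, -0.3665, 0.1905]
eef_rot: [-3.141, -0.005, 2.171]
force: [-11.2, 14.2, 6.6]
grip_width: 0.0008
grip_force: 8.7
```

```bash
python3 - <<'E'
from h import *
o,T=TR(); print(o["time_s"],o["ee_pos"],o["force"])
a=ctrl.camera("scene")["color"][80:230,290:490]
cv2.imwrite("pics/p3.png",cv2.resize(a,(800,600),interpolation=cv2.INTER_CUBIC))
E
```

```text
7.0 [ 0.54778733 -0.3664742   0.19053362] [-11.24663852  14.15531318   6.63811508]
```

View pics/p3.png

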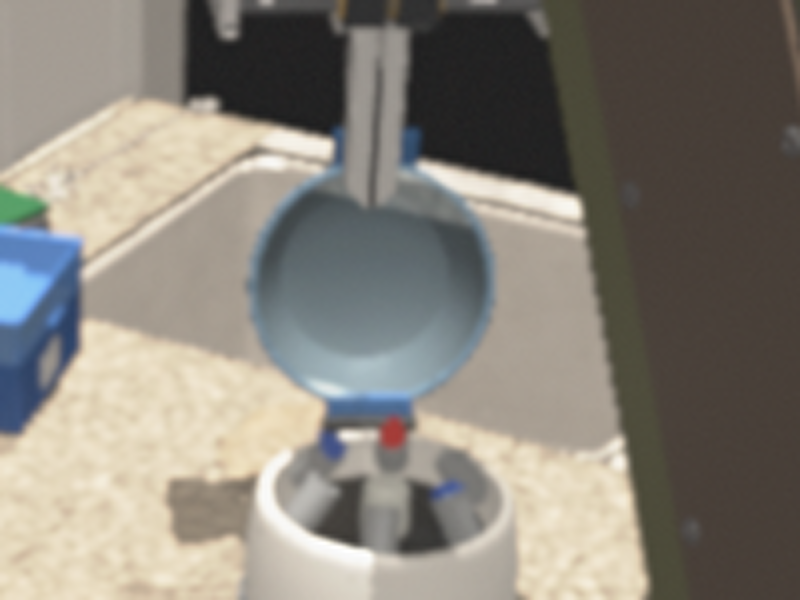

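The lid is at its stop, with about 18 N of reaction and the lid fully upright and back in the picture. I back off and sidestep for a clear view of the rotor.

Call:
move_arm(
  increments=[
    [0, 0.3, 0, 0, 0, 0, 0],
    [0, 0.6, 0, 0, 0, 0, 0],
    [0, 0.8, 0, 0, 0, 0, 0],
    [0, 0.8, 0, -0.2, 0, 0, 0],
    [0, 0.8, -0.5, -0.4, 0, 0, 0],
    [0, 0.7, -0.7, -0.4, 0, 0, 0],
    [0, 0, -0.8, 0, 0, 0, 0],
    [0, 0, 0, 0, 0, 0, 0],
    [0, 0, 0, 0, 0, 0, 0],
  ],
)

```text
time_s: 7.95
ee_pos: [0.3572, -0.2609, 0.2392]
eef_rot: [3.141, 0.001, 2.169]
force: [0.4, 0.1, -0.2]
grip_width: 0.0
grip_force: 0.0
```

```bash
python3 - <<'E'
from h import *
o,T=TR(); print(o["time_s"],o["ee_pos"],o["force"])
c=ctrl.camera("wrist"); c["pose"]=T@np.array(c["tool_from_camera"])
im=c["color"]; u=proj(c,[.488,-.281,.085])[0]; x,y=(int(u[0])-100,int(u[1])-75); x=max(0,min(440,x));y=max(0,min(330,y))
print(u,x,y); w=cv2.resize(im[y:y+150,x:x+200],(800,600),interpolation=cv2.INTER_CUBIC); cv2.imwrite("pics/w3.png",w)
t=ctrl.camera("top"); cv2.imwrite("pics/t3.png",cv2.resize(t["color"][200:350,320:520],(800,600),interpolation=cv2.INTER_CUBIC))
E
```

```text
7.95 [ 0.35722672 -0.26087874  0.23922951] [ 0.39092694  0.09322306 -0.1801288 ]
[406.66997728 306.6513621 ] 306 231
```

View pics/w3.png

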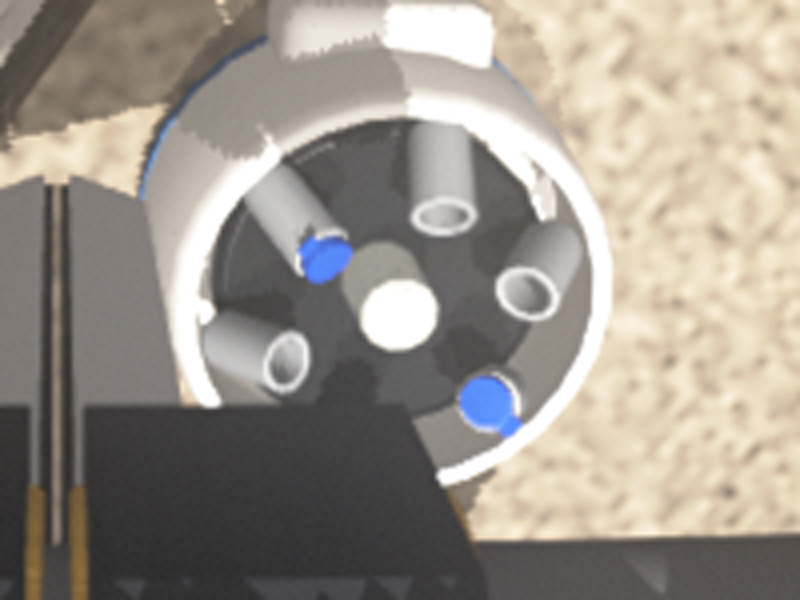

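View pics/t3.png

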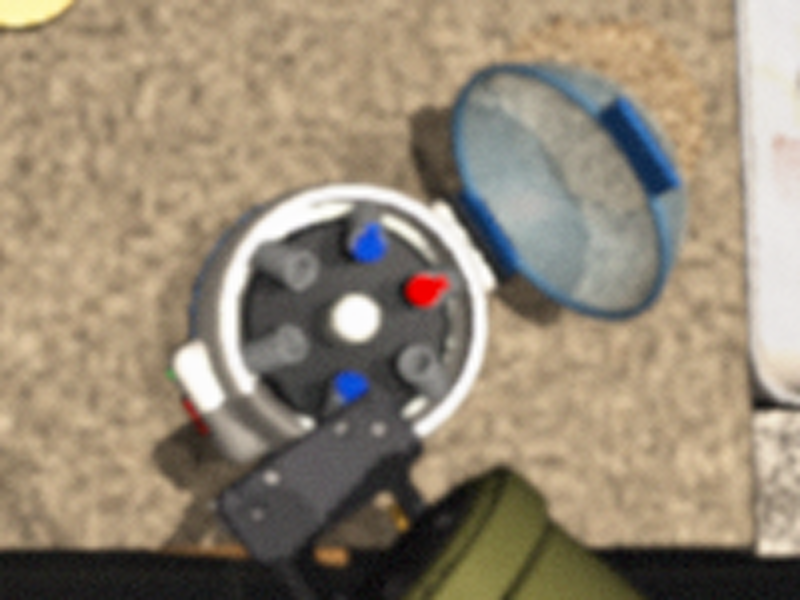

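The wrist crop shows the mouth across from red at (444,216), the hub top at (399,315), and the red cap hidden behind the gripper. The top crop shows the lid fully back, red at (425,290), the hub at (355,317), and the target mouth at (290,344).

```bash
python3 - <<'E'
from h import *
o,T=TR()
w=ctrl.camera("wrist"); w["pose"]=T@np.array(w["tool_from_camera"]); t=ctrl.camera("top")
W=lambda x,y:(306+x/4,231+y/4); Q=lambda x,y:(320+x/4,200+y/4)
for n,a,b,z in (("slot",W(444,216),Q(290,344),.09),("hub",W(399,315),Q(355,317),.085)):
    print(n,tri([ray(w,a),ray(t,b)]).round(4),at_z(w,a,z).round(4),at_z(t,b,z).round(4))
r=at_z(t,Q(422,291),.094); print("red",r)
print(delta((.475,-.253,.22)))
E
```

```text
slot [ 0.4779 -0.2524  0.0914] [ 0.4786 -0.2523  0.09  ] [ 0.4779 -0.253   0.09  ]
hub [ 0.4911 -0.2846  0.0822] [ 0.4896 -0.2835  0.085 ] [ 0.4908 -0.2844  0.085 ]
red [ 0.50230693 -0.31423178  0.094     ]
[-1.21  2.01  0.37]
```

Call:
move_arm(
  increments=[
    [0, -0.4, 0.7, 0, 0, 0, 0],
    [0, -0.4, 0.7, 0, 0, 0, 0],
    [0, -0.43, 0.69, 0, 0, 0, 0],
    [0, 0, 0, 0, 0, 0, 0],
    [0, 0, 0, 0.6, 0, 0, 0],
    [0, 0, 0, 0.6, 0, 0, 0],
    [0, 0, 0, 0.6, 0, 0, 0],
    [0, 0, 0, 0.4, 0, 0, 0],
    [0, 0, 0, 0.2, 0, 0, 0],
    [0, 0, 0, 0, 0, 0, 0],
    [0, 0, 0, 0, 0, 0, 0],
    [0, 0, 0, 0, 0, 0, 0],
    [0, 0, 0, 0, 0, 0, 0],
  ],
)

```text
time_s: 9.45
ee_pos: [0.4786, -0.2524, 0.1196]
eef_rot: [3.141, 0.001, 2.171]
force: [0.3, -0.3, 0.8]
grip_width: 0.0003
grip_force: 0.0
```

Call:
move_arm(
  increments=[
    [0, 0, 0, 0, 0, 0, 0],
    [0, 0, 0, 0, 0, 0, 0],
    [0, 0, 0, 0, 0, 0, 0],
    [0, 0, 0, 0, 0, 0, 0],
    [0, 0, 0, 0, 0, 0, 0],
    [0, 0, 0, 0, 0, 0, 0],
    [0, 0, 0, 0, 0, 0, 0],
    [0, 0, 0, 0, 0, 0, 0],
    [0, 0, 0, 0, 0, 0, 0],
    [0, 0, 0, 0, 0, 0, 0],
    [0, 0, 0, 0, 0, 0, 0],
    [0, 0, 0, 0, 0, 0, 0],
    [0, 0, 0, 0, 0, 0, 0],
    [0, 0, 0, 0, 0, 0, 0],
    [0, 0, 0, 0, 0, 0, 0],
    [0, 0, 0, 0, 0, 0, 0],
    [0, 0, 0, 0, 0, 0, 0],
    [0, 0, 0, 0, 0, 0, 0],
    [0, 0, 0, 0, 0, 0, 0],
    [0, 0, 0, 0, 0, 0, 0],
  ],
)

```text
time_s: 11.45
ee_pos: [0.4782, -0.2522, 0.1187]
eef_rot: [-3.142, -0.0, 2.171]
force: [-0.3, -0.1, -0.8]
grip_width: 0.0006
grip_force: 0.0
```

```bash
python3 - <<'E'
from h import *
o,T=TR(); print(o["time_s"],o["ee_pos"],o["force"])
a=ctrl.camera("scene")["color"][80:230,290:490]
cv2.imwrite("pics/p5.png",cv2.resize(a,(800,600),interpolation=cv2.INTER_CUBIC))
E
```

```text
11.45 [ 0.47819871 -0.25217328  0.11870173] [-0.34621515 -0.06357392 -0.81203822]
```

View pics/p5.png

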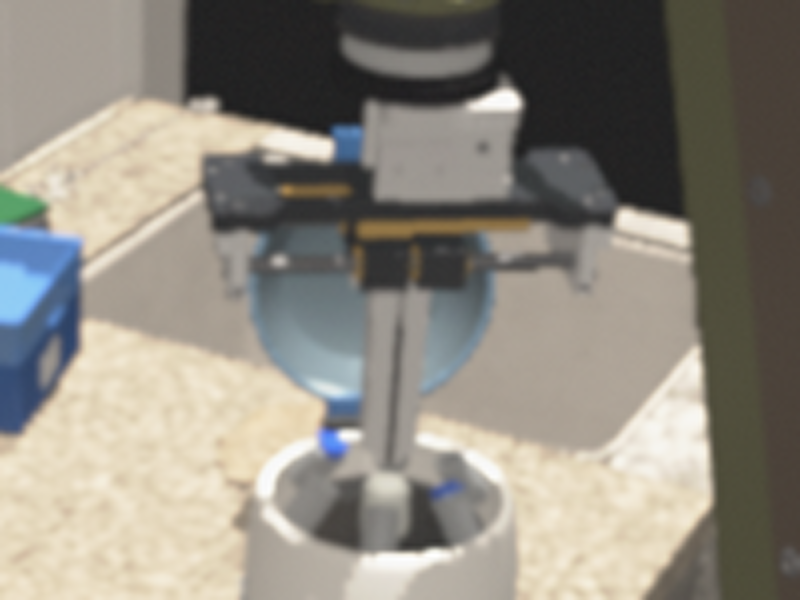

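The view shows the fingertips upright over the front sleeve, with tips at about (390,468). The lid is still back and the rotor unchanged, so I hold a little longer and hand in.

Call:
move_arm(
  increments=[
    [0, 0, 0, 0, 0, 0, 0],
    [0, 0, 0, 0, 0, 0, 0],
    [0, 0, 0, 0, 0, 0, 0],
    [0, 0, 0, 0, 0, 0, 0],
    [0, 0, 0, 0, 0, 0, 0],
  ],
)

```text
time_s: 12.0
ee_pos: [0.4782, -0.2522, 0.1187]
eef_rot: [3.142, 0.0, 2.171]
force: [0.2, -0.1, 0.6]
grip_width: 0.0007
grip_force: 0.0
```

```bash
python3 -c "
from station import ctrl
print(ctrl.hand_in())"
```

```text
the job is handed in; nothing more can be done
None
```

I pushed the lid back to its stop, and the arm finished holding its closed fingertips about 29 mm above the empty place across from the red-capped tube (beyond the centimetre or two asked, within the judged 3 to 43 mm); I saw no sign of contact with the rotor, and the job is handed in at about 12 s with no verdict returned.

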